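# Put the scale's check weights back in their block

## Task

A mixing stick was left lying across the wooden block that stores the scale's two round check weights: move it off onto the worktop so that it lies flat there. Then, the large weight first and the small one after it, slide each weight over the top of the block (do not lift it) until it drops into the pocket of its own size, and press it down until its floor stops hard, finishing with a steady push of about 20 N for half a second; how deep that is differs, so feel for it and do not ram it. Leave the tape roll, small tin, clear cup and sanding block where they stand.

Things in the scene. Friction and masses are not known exactly. Their poses are not given: they have to be found in the camera images.
- weight_block: fixed wooden block, 180 x 220 x 40 mm (x, y, z), flat top without rim; origin: centre of underside. Two round pockets (1.5 mm chamfer) open in the top at x +45 mm: y +50 mm (50 mm wide), y -50 mm (40 mm wide). Each has a stiff black push-down floor that stays where put (6 N moves it); it starts 8 to 10 mm below the top and stops hard on a hidden spacer at 14 or 18 mm, unknown each time
- pocket_large (a point): centre of the mouth of the 50 mm pocket, level with the top of the block
- pocket_small (a point): centre of the mouth of the 40 mm pocket, level with the top of the block
- weight_large: plain steel disc, 46 mm diameter, 16 mm high, about 0.2 kg, lying flat on the block's near half (either side). Origin: centre of its underside, z up. Fully home its top is 2 mm above or 2 mm below the top of the block
- weight_small: plain steel disc, 36 mm diameter, 16 mm high, about 0.12 kg, lying flat on the block's near half (either side). Origin: centre of its underside, z up. Fully home its top is 2 mm above or 2 mm below the top of the block. It would also fall into the 50 mm pocket, where it does not belong
- mix_stick: paint-specked flat wooden mixing stick, 23 x 280 x 9 mm (its x, y, z), lying flat across the top of the block over the pockets. Origin: centre of the underside, long axis y
- masking_tape: bystander: beige tape roll, 105 mm wide, 48 mm high, lying left of the block towards the back; origin under its centre
- bench_tin: bystander: small paint tin, 72 mm wide, 71 mm high, left of the block; origin under its centre
- clear_cup: bystander: clear mixing cup, 75 mm wide, 100 mm high, to the right behind the block; origin under its centre
- sanding_block: bystander: cork sanding block, 112 x 62 x 26 mm, behind the block; origin under its centre
Things that resemble listed ones, but are neither listed nor needed, are in the scene too. What is shaped like the weight_large but green or pink is not meant.

How it is judged:
By the outcome, as a careful person would: the job done as asked, in the order asked, and still so for the second after the job is handed in, with the robot touching nothing.
It also fails if it takes over 69 s, if anything falls off the work surface, if the arm or the gripper's body presses on something with over 40 N, if the wrist force passes 120 N, or if a joint passes its speed limit or range.

## Robot

A 6-joint arm with a two-finger parallel gripper is mounted at the origin on a cart in front of the work surface, level with it; the furniture and walls round the work are solid. World frame = base frame: x ahead of the robot, y to its left, z up, the work surface at z = 0. Lengths are in mm, angles in rad, forces in N, time in s.
With the tool pointing down it reaches from about 350 to 975 mm from the base axis. Payload 7.1 kg.
Tool frame: the origin (TCP) lies midway between the tips of the shut fingers; the grasp point (between the pads) lies 19 mm behind it; z points along the fingers, y is the line along which they close (so a half turn about z gives the same grasp; the last joint's range is limited). The gripper opens to 88 mm and grips with 3 to 60 N. Pads are 20 mm wide; open, the fingers measure 115 mm over their backs; the gripper's body (75 mm by 178 mm) begins 61 mm behind the grasp point.
Start: joints at [1.166, 0.423, 1.63, -0, 1.089, -0.019], TCP at [235.155, 579.057, 222.675] pointing down, gripper open.
Joint ranges: [-3, 3], [-0.9, 2.11], [0.09, 2.58], [-1.31, 4.45], [0.11, 2.69], [-2.54, 2.54]. Speed limits (rad/s): [2.39, 2.39, 3.01, 3.14, 3.14, 3.14].

## Interface

Orientations are given as a rotation vector (axis times angle).
In Python, from workcell import get_obs, get_image, camera_params, close_job gives the robot as it stands.
- The arm moves only by the shell command python3 -m creep 'ROWS' [OPENING]. ROWS is a JSON object of lists of equal length, an entry for each row: "delta_pos": the shift along the tool's x, y, z in m, a list of three; "twist": the turn, a rotation vector about the tool's x, y, z in degrees, a list of three. A call has 1 to 20 rows; each row shifts and turns the commanded pose from where the row before left it, along the tool's axes as they then stand; what a row does not reach is not made up. A row lasts 1/12 s, in which the tool goes at most 41.7 mm and 7.16 degrees, less where a joint would pass 70% of its speed; a pose out of reach is approached as far as the arm can. A call with a gripper value outside its range is refused whole. OPENING is the opening, from 0 (shut) to 1 (fully open), set as the call begins (- or left out, the last holds). The fingers move at their own pace and stop on an object; the grip force is fixed at half the most. Time passes only in rows, so rows that do not move let the fingers close. It gives the time, the measured TCP pose, the force, the opening and the grip force at its end, in the units of the state.
- get_obs(): the state, without advancing time (a new reading comes with each control period).
- get_image(name): name is "scene" or "top"; returns (picture, depth): 400x640x3 uint8, red, green, blue; 400x640 float32, mm along the optical axis (not along the pixel's ray), 0 where there is no reading.
- camera_params(name): a dict with "camera_matrix" (3x3 intrinsics, pixels), "k1" (the pictures are not rectified: a ray, as slopes to the right and down, at radius r is drawn at 1 + k1 r^2 times it, then the intrinsics apply), "extrinsics" (4x4, takes a point from camera to world coordinates). Camera axes: x right, y down, z forward; pixel columns grow to the right and rows downward; lengths in mm; the calibration is good to about 2 mm. A picture is of the moment at which its call begins. camera_params takes no time and is no camera call.
- close_job(): hands the job in; it is judged then, once.
The state is a dict: "t": time; "qpos": joint angles; "qvel": joint speeds; "joint_torque": joint torques, N m; "ee_pos": TCP position; "orientation": TCP orientation; "ft_force": force on the tool from outside, world axes, zero at the start; "moment": the same for the moment, N m; "width": finger opening in mm; "grasp_force": force on a finger pad.
Only numpy, scipy, OpenCV 4.12 (cv2) and the standard library are available. Lean on these libraries where they do the work, as an engineer would, in place of code of your own. Each camera call takes 0.05 s, during which the arm holds its last target. There are 200 camera calls.

## Working session

There is one attempt and no reset: what is moved stays moved. The work goes in short steps, Python scripts to look and compute and a shell command to move; the robot and the scene stay as the last step left them, time stands still between calls to the robot, and variables do not carry over. Pictures are saved under pics/ and viewed, at most 10 in all, crops included, and the job is handed in when it is done.

```bash
mkdir -p pics; ls; python3 - <<'E'
from workcell import *
import cv2,numpy as np
np.set_printoptions(precision=4,suppress=True)
o=get_obs();print(o)
for n in("scene","top"):
    im,d=get_image(n);np.savez(f"{n}0.npz",im=im,d=d);cv2.imwrite(f"pics/{n}0.png",im[:,:,::-1]);print(n,camera_params(n))
E
```

```text
pics
{'t': 0.0, 'qpos': array([ 1.166 ,  0.4238,  1.6307, -0.    ,  1.0886, -0.019 ]), 'qvel': array([-0.001 ,  0.0006,  0.0001, -0.0001,  0.0006,  0.0007]), 'joint_torque': array([  0.0018, -54.4651, -27.3661,   0.0646,   0.0229,  -0.0001]), 'ee_pos': array([234.9532, 578.5554, 221.9016]), 'orientation': array([-0.6022, -3.083 ,  0.0023]), 'ft_force': array([-0.203 ,  0.1318,  0.2172]), 'moment': array([-0.0438,  0.013 ,  0.0051]), 'grasp_force': 0.0, 'width': 87.90277810971244}
scene {'camera_matrix': array([[428.3129,   0.    , 322.2737],
       [  0.    , 428.3129, 200.6806],
       [  0.    ,   0.    ,   1.    ]]), 'k1': -0.10157951612244029, 'extrinsics': array([[   0.83  ,   -0.4405,    0.342 ,  269.4997],
       [  -0.5574,   -0.6365,    0.5331, -429.0996],
       [  -0.0172,   -0.6331,   -0.7739,  727.9092],
       [   0.    ,    0.    ,    0.    ,    1.    ]])}
top {'camera_matrix': array([[410.7962,   0.    , 319.6216],
       [  0.    , 410.7962, 203.3374],
       [  0.    ,   0.    ,   1.    ]]), 'k1': -0.015427555266570362, 'extrinsics': array([[  0.03  ,  -0.991 ,   0.1303, 485.8175],
       [ -0.9995,  -0.031 ,  -0.0059,  61.0151],
       [  0.0099,  -0.1301,  -0.9915, 949.2434],
       [  0.    ,   0.    ,   0.    ,   1.    ]])}
```

View pics/scene0.png

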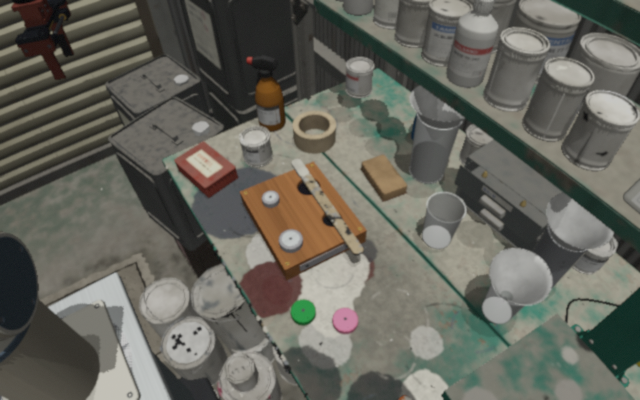

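View pics/top0.png

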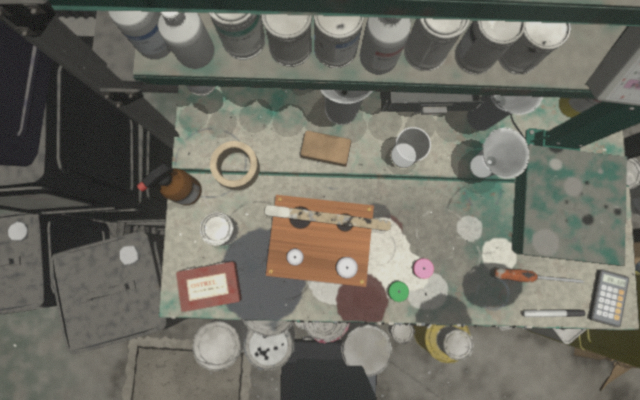

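Top view: the candidates for the large weight are the steel disc at (347,267), a smaller steel disc at (295,257), green at (398,291) and pink at (423,268). I choose the bigger steel disc at (347,267) as large and (295,257) as small. The stick runs (267,211)–(390,225), and the pockets are dark at (299,216) and (345,222).

```bash
cat > h.py <<'E'
from workcell import *
import cv2,numpy as np
np.set_printoptions(precision=2,suppress=True)
def cloud(n,d):
    c=camera_params(n);h,w=d.shape
    v,u=np.mgrid[:h,:w]
    p=cv2.undistortPoints(np.stack([u,v],-1).reshape(-1,1,2).astype(np.float64),c["camera_matrix"],np.array([c["k1"],0,0,0.]))[:,0]
    P=np.c_[p,np.ones(len(p))]*d.reshape(-1,1)
    E=c["extrinsics"];P=P@E[:3,:3].T+E[:3,3];P[d.reshape(-1)==0]=np.nan
    return P.reshape(h,w,3)
def proj(n,X):
    c=camera_params(n);E=np.linalg.inv(c["extrinsics"])
    r=cv2.Rodrigues(E[:3,:3])[0]
    return cv2.projectPoints(np.array(X,float).reshape(-1,1,3),r,E[:3,3],c["camera_matrix"],np.array([c["k1"],0,0,0.]))[0][:,0]
def ortho(n,im,x0,x1,y0,y1,z,s):
    # picture: up = +x, left = +y ; s px/mm
    H=int((x1-x0)*s);W=int((y1-y0)*s)
    r,c=np.mgrid[:H,:W]
    X=np.stack([x1-r/s,y1-c/s,np.full(r.shape,z,float)],-1)
    m=proj(n,X).reshape(H,W,2).astype(np.float32)
    return cv2.remap(im,m[...,0],m[...,1],cv2.INTER_CUBIC)
E
python3 - <<'E'
from h import *
for n in("scene","top"):
    f=np.load(n+"0.npz");im,d=f["im"],f["d"];P=cloud(n,d)
    c=proj(n,[[420,70,40]])[0];print(n,c)
    x,y,z=P[...,0],P[...,1],P[...,2]
    # seeds by pixel
    px={"scene":dict(L=(290,238),S=(270,198),st=(325,200),blk=(285,212),tab=(205,185)),"top":dict(L=(347,267),S=(295,257),st=(322,218),blk=(320,262),tab=(255,260))}[n]
    for k,(u,v) in px.items(): print(k,np.nanmedian(P[v-1:v+2,u-1:u+2].reshape(-1,3),0))
    b=P[px["blk"][1],px["blk"][0]]
    near=np.hypot(x-b[0],y-b[1])<190
    m=near&(z>30)
    for k,(lo,hi) in dict(block=(b[2]-4,b[2]+4),tops=(b[2]+11,b[2]+22),stick=(b[2]+5.,b[2]+13)).items():
        q=(near&(z>lo)&(z<hi)).astype(np.uint8)
        N,l,s,_=cv2.connectedComponentsWithStats(q)
        for i in range(1,N):
            if s[i,4]>40:
                pts=P[l==i];(cx,cy),(w,h),a=cv2.minAreaRect(pts[:,:2].astype(np.float32));print(k,s[i,4],"c",cx,cy,"wh",w,h,"a",a,"z",np.median(pts[:,2]))
    o=ortho(n,im,350,650,-130,170,40,2);cv2.imwrite(f"pics/o_{n}.png",o[:,:,::-1])
a=cv2.imread("pics/o_top.png");b=cv2.imread("pics/o_scene.png")
cv2.imwrite("pics/o_both.png",cv2.resize(np.hstack([a,b]),(800,400)))
E
```

```text
scene [251.19 226.58]
L [465.36  -7.26  55.57]
S [482.95 101.47  55.26]
st [575.97  37.99  47.07]
blk [494.57  63.34  39.98]
tab [389.08 228.48  37.16]
block 41 c 533.184326171875 244.2186279296875 wh 6.432656764984131 37.67329788208008 a 77.96688079833984 z 39.9257412235454
block 1005 c 601.246337890625 44.55675506591797 wh 222.72390747070312 28.78367805480957 a 84.53267669677734 z 39.089748584322365
block 100 c 430.95306396484375 236.24778747558594 wh 79.16752624511719 11.887975692749023 a 15.440069198608398 z 37.48859104360588
block 4742 c 498.9139404296875 53.23858642578125 wh 227.2413787841797 131.80555725097656 a 85.31268310546875 z 39.0857681434897
tops 60 c 532.5516967773438 244.0208740234375 wh 8.367578506469727 38.15158462524414 a 77.85540008544922 z 56.06293608619802
tops 190 c 484.026611328125 103.92436218261719 wh 34.341514587402344 33.44349670410156 a 60.007293701171875 z 54.954147965317986
tops 387 c 465.1238708496094 -8.532001495361328 wh 44.61564254760742 44.53973388671875 a 40.77973556518555 z 55.00326059788574
stick 1151 c 572.08447265625 35.331878662109375 wh 279.
[... 418 characters left out ...]
8.55]
blk [475.74  50.92  41.3 ]
tab [475.33 199.03   0.01]
block 1165 c 598.843017578125 46.54216766357422 wh 219.64170837402344 30.548160552978516 a 85.4315414428711 z 40.64141247646842
block 5006 c 499.6807861328125 55.22705078125 wh 221.45993041992188 130.81503295898438 a 85.41314697265625 z 40.61996196266949
tops 212 c 484.9780578613281 106.34282684326172 wh 34.310142517089844 32.45026779174805 a 1.68575119972229 z 56.28241406799526
tops 347 c 465.9322509765625 -5.337488174438477 wh 44.66108703613281 43.233699798583984 a 1.6997320652008057 z 56.637694518127546
stick 1221 c 573.2462158203125 37.60295867919922 wh 278.8644104003906 23.649932861328125 a 84.5409927368164 z 49.130411335715166
```

View pics/o_both.png

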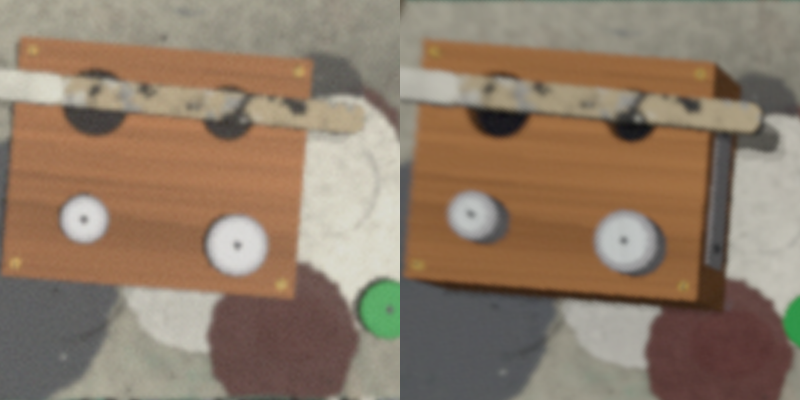

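Ortho crop (left top camera, right scene): plain steel discs with the larger one at the near right (236,245) and the smaller at the near left (84,219). The stick covers both pockets, (95,102) large and (228,112) small, so the choice is confirmed. The weights sit on the opposite side from their pockets.

```bash
cat >> h.py <<'E'
from scipy.spatial.transform import Rotation as R
def plan(pos,yaw=None,n=3,base=None):
    """print state and tool-frame delta (m) to pos, after turning tool y axis to angle yaw (deg, mod 180), pointing down"""
    s=[get_obs()] ; o=s[0];r=R.from_rotvec(o["orientation"]).as_matrix()
    ya=np.degrees(np.arctan2(r[1,1],r[0,1]))
    if yaw is None: yaw=ya
    dy=(yaw-ya+90)%180-90
    Y=np.radians(ya+dy);y=np.array([np.cos(Y),np.sin(Y),0]);z=np.array([0,0,-1.]);T=np.c_[np.cross(y,z),y,z]
    d=T.T@(np.array(pos)-o["ee_pos"])
    print("t",o["t"],"tcp",o["ee_pos"],"yaw_y",ya,"tilt z",r[:,2],"| twist z",-dy,"| delta mm",d,"world",np.array(pos)-o["ee_pos"],"F",o["ft_force"],"w",o["width"],o["grasp_force"])
    print("T final cols x,y:",T[:,0],T[:,1])
E
python3 - <<'E'
from h import *
for n in("scene","top"):
    f=np.load(n+"0.npz");P=cloud(n,f["d"]).reshape(-1,3);x,y,z=P.T
    zb=39.1 if n=="scene" else 40.6
    m=(np.abs(z-zb)<2)&(x>415)&(x<630)&(y>-75)&(y<175)
    (cx,cy),w,a=cv2.minAreaRect(P[m][:,:2].astype(np.float32));th=np.radians(a-90 if a>45 else a)
    c,s=np.cos(th),np.sin(th);pk=[(cx+c*45-s*q,cy+s*45+c*q) for q in(50,-50)]
    print(n,"block",cx,cy,w,np.degrees(th),"pockets",pk)
    r=(x>540)&(x<640)&(y<-75)&(y>-420)
    H=np.full((5,18),-99.)
    for i in range(5):
        for j in range(18):
            q=r&(x//20==27+i)&((y+420)//20==j)
            if q.any():H[i,j]=z[q].max()
    print(H.round(0).astype(int))
plan([568,45,110],-5.6)
E
```

```text
scene block 523.383544921875 45.928466796875 (233.50772094726562, 181.41738891601562) -4.518760681152344 pockets [(np.float64(572.18294236112), np.float64(92.22769799531514)), (np.float64(564.3043905813975), np.float64(-7.461461003315371))]
[[78 78  2  3  3  3  2  3  2  3  2  3  3  2  4 50 50 49]
 [79 80  2  3  2  2  2  3  2  2  3  3  3  2  2 49 50 50]
 [78 77  3  4  2  3  1  3  3  2  2  2  2  2  2  2  3  1]
 [78 77  2  3  3  2  3  3  2  3  2  2  1  2  2  4  2  2]
 [78 78  2  3  3  2  2  3  2  3  2  3  2  2  1  2  4  2]]
top block 524.2958984375 53.324615478515625 (221.34725952148438, 180.11512756347656) -4.6091461181640625 pockets [(np.float64(573.168273249792), np.float64(99.54680690435404)), (np.float64(565.1324693503032), np.float64(-0.12979945686273453))]
[[80 80 70  4  5  4  4  4  4  3  4  3  5  5  4 50 53 52]
 [80 80  4  4  4  4  5  4  4  6  4  5  4  4  4 49 51 51]
 [79 80  3  4  4  5  5  4  6  5  4  4  3  7  5  4  4  5]
 [80 79  6  5  5  4  6  6  3  5  5  5  4  4  4  5  5  4]
 [80 80  4  4  6  5  4  4  4  4  4  5  5  5  5  5  6  4]]
t 0.1 tcp [234.95 578.61 221.99] yaw_y 67.89647143020865 tilt z [-0. -0. -1.] | twist z 73.49647143020864 | delta mm [-498.56  383.53  111.99] world [ 333.05 -533.61 -111.99] F [-0.15  0.25 -0.2 ] w 87.62968196256887 0.0
T final cols x,y: [0.1 1.  0. ] [ 1.  -0.1  0. ]
```

```bash
python3 -m creep '{"delta_pos":[[0,0,0],[0,0,0],[0,0,0],[0,0,0],[0,0,0],[0,0,0],[0,0,0],[0,0,0],[0,0,0],[0,0,0],[0,0,0],[-0.0311,0.0243,0],[-0.0311,0.0243,0],[-0.0311,0.0243,0],[-0.0311,0.0243,0],[-0.0311,0.0243,0],[-0.0311,0.0243,0],[-0.0311,0.0243,0],[-0.0311,0.0243,0],[-0.0311,0.0243,0]],"twist":[[0,0,6.68],[0,0,6.68],[0,0,6.68],[0,0,6.68],[0,0,6.68],[0,0,6.68],[0,0,6.68],[0,0,6.68],[0,0,6.68],[0,0,6.68],[0,0,6.68],[0,0,0],[0,0,0],[0,0,0],[0,0,0],[0,0,0],[0,0,0],[0,0,0],[0,0,0],[0,0,0]]}' 0.5
python3 -c "
from h import *
plan([573.7,45,110],-5.6)"
```

```text
t: 1.77
ee_pos: [426.0, 277.4, 222.5]
orientation: [-2.327, -2.111, 0.001]
ft_force: [1.1, 0.3, -0.4]
width: 44.0
grasp_force: 0.0
t 1.7667 tcp [426.03 277.35 222.54] yaw_y -5.5755738929690235 tilt z [-0. -0. -1.] | twist z 0.02442610703097614 | delta mm [-216.83  169.64  112.54] world [ 147.67 -232.35 -112.54] F [ 1.12  0.29 -0.38] w 43.954629063618675 0.0
T final cols x,y: [0.1 1.  0. ] [ 1.  -0.1  0. ]
```

```bash
python3 -m creep '{"delta_pos":[[-0.031,0.0242,0.016],[-0.031,0.0242,0.016],[-0.031,0.0242,0.016],[-0.031,0.0242,0.016],[-0.031,0.0242,0.016],[-0.031,0.0242,0.016],[-0.031,0.0242,0.016],[0,0,0.016],[0,0,0.016],[0,0,0.016],[0,0,0.007],[0,0,0]],"twist":[[0,0,0],[0,0,0],[0,0,0],[0,0,0],[0,0,0],[0,0,0],[0,0,0],[0,0,0],[0,0,0],[0,0,0],[0,0,0],[0,0,0]]}'
python3 -c "
from h import *
for n in('scene','top'):
  im,d=get_image(n);cv2.imwrite('pics/a_%s.png'%n,im[:,:,::-1])
a=cv2.imread('pics/a_scene.png')[130:290,220:400];b=cv2.imread('pics/a_top.png')[170:330,230:410]
cv2.imwrite('pics/a.png',cv2.resize(np.hstack([a,b]),(800,356)))
plan([573.7,45,43],-5.6)"
```

```text
t: 2.77
ee_pos: [568.8, 50.9, 55.9]
orientation: [-2.325, -2.109, 0.005]
ft_force: [-0.4, 0.3, 0.7]
width: 44.4
grasp_force: 0.0
t 2.8667 tcp [570.3   51.27  57.91] yaw_y -5.567266183053888 tilt z [-0. -0. -1.] | twist z 0.032733816946105776 | delta mm [-5.91  3.99 14.91] world [  3.4   -6.27 -14.91] F [-0.66  0.16  0.11] w 44.016991431870004 0.0
T final cols x,y: [0.1 1.  0. ] [ 1.  -0.1  0. ]
```

View pics/a.png

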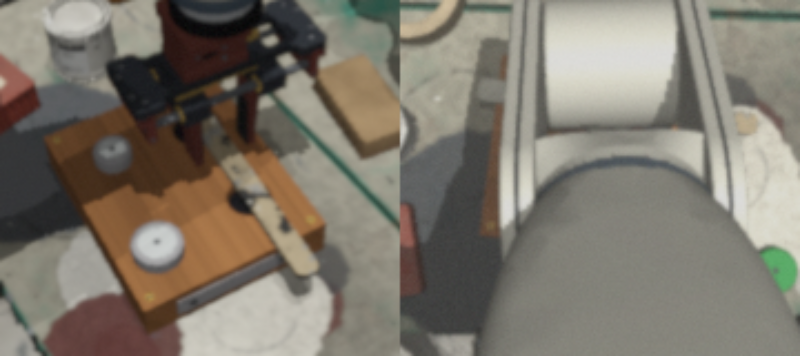

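The scene view shows the fingers straddling the stick, and the top view is blocked by the arm. Descend and close.

```bash
python3 -m creep '{"delta_pos":[[-0.003,0.002,0.005],[-0.003,0.002,0.005],[0,0,0.004],[0,0,0]],"twist":[[0,0,0],[0,0,0],[0,0,0],[0,0,0]]}'; python3 -m creep '{"delta_pos":[[0,0,0],[0,0,0],[0,0,0],[0,0,0],[0,0,0]],"twist":[[0,0,0],[0,0,0],[0,0,0],[0,0,0],[0,0,0]]}' 0
python3 -c "
from h import *
plan([573.7,45,43],-5.6)"
```

```text
t: 3.2
ee_pos: [573.5, 44.5, 43.3]
orientation: [-2.327, -2.11, 0.001]
ft_force: [0.4, -1.1, 0.0]
width: 44.0
grasp_force: 0.0
t: 3.62
ee_pos: [573.8, 44.8, 44.0]
orientation: [2.327, 2.111, 0.0]
ft_force: [-0.5, -1.3, 0.5]
width: 22.5
grasp_force: 30.0
t 3.6167 tcp [573.82  44.79  43.97] yaw_y -5.577488569972156 tilt z [ 0.  0. -1.] | twist z 0.022511430027847723 | delta mm [ 0.19 -0.14  0.97] world [-0.12  0.21 -0.97] F [-0.53 -1.32  0.47] w 22.53451128340881 29.999602138996124
T final cols x,y: [0.1 1.  0. ] [ 1.  -0.1  0. ]
```

```bash
python3 -m creep '{"delta_pos":[[0,0,-0.01],[0,0,-0.02],[-0.01,0.0023,-0.01],[-0.022,0.005,0],[-0.0281,0.0063,0],[-0.0281,0.0063,0],[-0.0281,0.0063,0],[-0.0281,0.0063,0],[-0.0281,0.0063,0],[-0.0281,0.0063,0],[-0.0281,0.0063,0],[-0.018,0.004,0],[-0.01,0.002,0.01],[0,0,0.016],[0,0,0.016],[0,0,0.016],[0,0,0.008],[0,0,0.004],[0,0,0],[0,0,0]],"twist":[[0,0,0],[0,0,0],[0,0,0],[0,0,0],[0,0,0],[0,0,0],[0,0,0],[0,0,0],[0,0,0],[0,0,0],[0,0,0],[0,0,0],[0,0,0],[0,0,0],[0,0,0],[0,0,0],[0,0,0],[0,0,0],[0,0,0],[0,0,0]]}'
python3 -c "
from h import *
plan([605.8,-216.5,5])"
```

```text
t: 5.28
ee_pos: [606.1, -216.3, 14.1]
orientation: [2.326, 2.111, 0.0]
ft_force: [0.3, -0.6, -0.2]
width: 22.8
grasp_force: 30.0
t 5.2833 tcp [ 606.11 -216.28   14.08] yaw_y -5.567919377484226 tilt z [ 0. -0. -1.] | twist z -0.0 | delta mm [-0.24 -0.28  9.08] world [-0.31 -0.22 -9.08] F [ 0.28 -0.61 -0.21] w 22.830301473437835 29.9993097782135
T final cols x,y: [0.1 1.  0. ] [ 1.  -0.1  0. ]
```

```bash
python3 -m creep '{"delta_pos":[[0,0,0.004],[0,0,0.003],[0,0,0.002],[0,0,0.001],[0,0,0]],"twist":[[0,0,0],[0,0,0],[0,0,0],[0,0,0],[0,0,0]]}'
```

```text
t: 5.7
ee_pos: [605.9, -216.4, 4.0]
orientation: [2.327, 2.11, 0.0]
ft_force: [-1.6, 0.6, 1.2]
width: 23.0
grasp_force: 30.0
```

```bash
python3 -m creep '{"delta_pos":[[0,0,0],[0,0,0],[0,0,0],[0,0,-0.01],[0,0,-0.025],[0,0,-0.03],[0,0,-0.03]],"twist":[[0,0,0],[0,0,0],[0,0,0],[0,0,0],[0,0,0],[0,0,0],[0,0,0]]}' 0.5
python3 -m creep '{"delta_pos":[[0.0243,-0.02,0],[0.0243,-0.02,0],[0.0243,-0.02,0],[0.0243,-0.02,0],[0.0243,-0.02,0],[0.0243,-0.02,0],[0.0243,-0.02,0],[0.0243,-0.02,0],[0,0,0],[0,0,0]],"twist":[[0,0,0],[0,0,0],[0,0,0],[0,0,0],[0,0,0],[0,0,0],[0,0,0],[0,0,0],[0,0,0],[0,0,0]]}' 0.8
python3 -c "
from h import *
im,d=get_image('scene');cv2.imwrite('pics/b.png',cv2.resize(im[130:330,200:440,::-1],(720,600)))
im,d=get_image('top');P=cloud('top',d).reshape(-1,3);x,y,z=P.T
m=(x>560)&(x<650)&(y<-78)&(y>-375)&(z>6)&(z<16);print(cv2.minAreaRect(P[m][:,:2].astype(np.float32)),np.percentile(z[m],[5,50,95]))
plan([465.5,-6.9,43])"
```

```text
t: 6.28
ee_pos: [605.4, -216.2, 99.9]
orientation: [-2.326, -2.11, 0.001]
ft_force: [0.0, -0.6, 0.4]
width: 43.7
grasp_force: 0.0
t: 7.12
ee_pos: [465.2, -6.4, 99.5]
orientation: [2.324, 2.113, 0.001]
ft_force: [-0.5, 0.1, 0.7]
width: 70.1
grasp_force: 0.0
((618.6720581054688, -226.1414337158203), (280.53826904296875, 61.40840530395508), 81.5807876586914) [ 6.73  9.17 11.98]
t 7.2167 tcp [466.78  -7.59  99.49] yaw_y -5.564066696672479 tilt z [ 0. -0. -1.] | twist z -0.0 | delta mm [ 0.56 -1.35 56.49] world [ -1.28   0.69 -56.49] F [-0.06 -0.55  0.31] w 70.43921928741008 0.0
T final cols x,y: [0.1 1.  0. ] [ 1.  -0.1  0. ]
```

View pics/b.png

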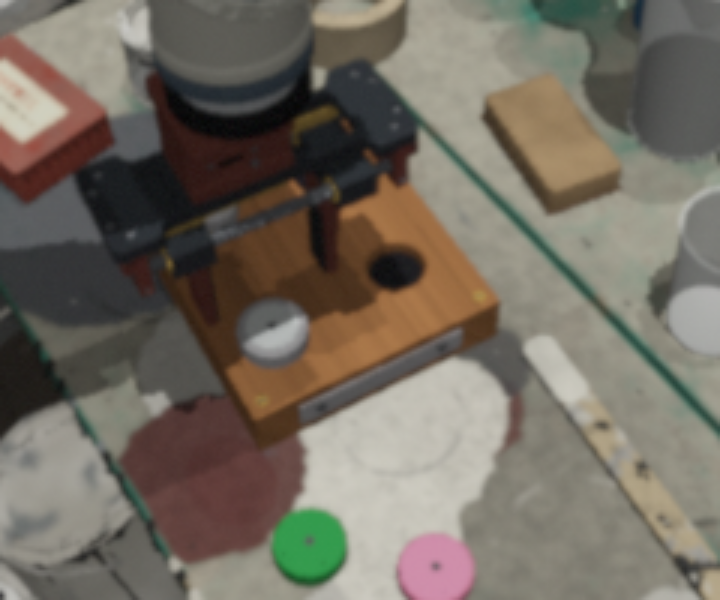

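The stick lies flat on the worktop beside the block (crop (540,350) to (700,570)). The fingers hover over the large weight at (272,330), and the small pocket is clear at (397,267).

```bash
python3 -m creep '{"delta_pos":[[0,-0.001,0.016],[0,0,0.018],[0,0,0.013],[0,0,0.006],[0,0,0.003],[0,0,0],[0,0,0]],"twist":[[0,0,0],[0,0,0],[0,0,0],[0,0,0],[0,0,0],[0,0,0],[0,0,0]]}'
python3 -m creep '{"delta_pos":[[0,0,0],[0,0,0],[0,0,0],[0,0,0],[0,0,0]],"twist":[[0,0,0],[0,0,0],[0,0,0],[0,0,0],[0,0,0]]}' 0
python3 - <<'E'
from h import *
plan([572.6,98.4,43])
im=cv2.imread('pics/b.png')
c=camera_params('scene')
g=im[220:310,350:450].max(2);m=(g<45).astype(np.uint8)
N,l,s,ce=cv2.connectedComponentsWithStats(m);i=1+s[1:,4].argmax()
print(s[i],ce[i]+[350,220],"pocket_small pred px",(proj('scene',[[564.5,-1.3,40],[584.5,-1.3,40],[544.5,-1.3,40],[564.5,18.7,40],[564.5,-21.3,40]])-[200,130])*3)
E
```

```text
t: 7.8
ee_pos: [465.2, -7.6, 43.1]
orientation: [2.327, 2.11, 0.001]
ft_force: [-0.5, 1.2, 0.4]
width: 70.4
grasp_force: 0.0
t: 8.22
ee_pos: [464.8, -7.2, 43.1]
orientation: [2.327, 2.11, 0.001]
ft_force: [-0.3, -0.2, 3.5]
width: 45.2
grasp_force: 30.0
t 8.2167 tcp [464.84  -7.18  43.13] yaw_y -5.579621675486541 tilt z [ 0. -0. -1.] | twist z -0.0 | delta mm [115.56  96.98   0.13] world [107.76 105.58  -0.13] F [-0.34 -0.2   3.47] w 45.20900328266171 30.000838567502797
T final cols x,y: [0.1 1.  0. ] [ 1.  -0.1  0. ]
[  20   34   50   34 1315] [394.02 269.9 ] pocket_small pred px [[393.96 261.69]
 [418.31 248.26]
 [369.22 275.33]
 [377.2  242.33]
 [411.13 281.52]]
```

```bash
python3 -m creep '{"delta_pos":[[0.004,0.0034,0],[0.0096,0.0081,0],[0.0096,0.0081,0],[0.0096,0.0081,0],[0.0096,0.0081,0],[0.0096,0.0081,0],[0.0096,0.0081,0],[0.0096,0.0081,0],[0.0096,0.0081,0],[0.0096,0.0081,0],[0.0096,0.0081,0],[0.0096,0.0081,0],[0.0057,0.0046,0],[0,0,0],[0,0,0]],"twist":[[0,0,0],[0,0,0],[0,0,0],[0,0,0],[0,0,0],[0,0,0],[0,0,0],[0,0,0],[0,0,0],[0,0,0],[0,0,0],[0,0,0],[0,0,0],[0,0,0],[0,0,0]]}'
python3 -c "
from h import *
plan([572.6,98.1,43])
im,d=get_image('scene');cv2.imwrite('pics/c.png',cv2.resize(im[120:280,220:400,::-1],(675,600)))
plan([572.6,98.1,43])"
```

```text
t: 9.47
ee_pos: [572.0, 98.2, 42.4]
orientation: [-2.326, -2.111, 0.001]
ft_force: [0.3, 0.7, -2.1]
width: 44.7
grasp_force: 30.0
t 9.4667 tcp [571.98  98.23  42.37] yaw_y -5.5516509488879 tilt z [-0. -0. -1.] | twist z -0.0 | delta mm [-0.07  0.63 -0.63] world [ 0.62 -0.13  0.63] F [ 0.3   0.66 -2.1 ] w 44.655660560109624 29.999443972483277
T final cols x,y: [0.1 1.  0. ] [ 1.  -0.1  0. ]
t 9.5167 tcp [571.54  97.92  42.27] yaw_y -5.569555413307491 tilt z [-0. -0. -1.] | twist z -0.0 | delta mm [ 0.28  1.04 -0.73] world [1.06 0.18 0.73] F [ 0.3   0.51 -0.78] w 44.71309164930386 29.99955504667014
T final cols x,y: [0.1 1.  0. ] [ 1.  -0.1  0. ]
```

View pics/c.png

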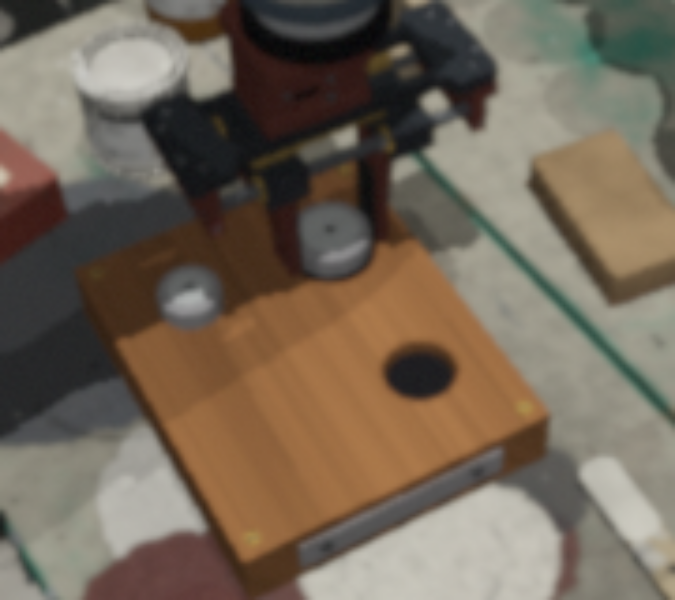

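The large weight is gripped at (333,240) over the covered large pocket, the small weight waits at (190,296), and the small pocket is clear. Release and check the drop.

```bash
python3 -m creep '{"delta_pos":[[0,0,0],[0,0,0],[0,0,0],[0,0,-0.012],[0,0,-0.018],[0,0,0]],"twist":[[0,0,0],[0,0,0],[0,0,0],[0,0,0],[0,0,0],[0,0,0]]}' 0.7
cat >> h.py <<'E'
def disc(cx,cy,r=30,lo=42.5,hi=62,n='scene'):
    im,d=get_image(n);P=cloud(n,d).reshape(-1,3);x,y,z=P.T
    m=(np.hypot(x-cx,y-cy)<r)&(z>lo)&(z<hi);q=P[m]
    if len(q)<9: print("few",len(q));return
    zt=np.percentile(q[:,2],80);q=q[abs(q[:,2]-zt)<2.5]
    print("disc n",len(q),"rect",cv2.minAreaRect(q[:,:2].astype(np.float32)),"z",np.percentile(q[:,2],[10,50,90]))
    return im
E
python3 -c "
from h import *
disc(572,97)
disc(572,97,13,30,62)
disc(484.5,105)
plan([572.6,98.1,43])"
```

```text
t: 10.02
ee_pos: [574.4, 98.3, 76.0]
orientation: [2.325, 2.109, 0.006]
ft_force: [0.4, -0.2, 0.0]
width: 61.4
grasp_force: 0.0
disc n 235 rect ((571.1561279296875, 95.54940032958984), (43.04251480102539, 42.54020690917969), 58.45852279663086) z [44.89 46.08 47.48]
disc n 80 rect ((571.194580078125, 96.90308380126953), (24.004791259765625, 23.90645980834961), 33.849788665771484) z [44.89 45.96 47.35]
disc n 170 rect ((484.95068359375, 104.32791900634766), (33.369503021240234, 33.00592041015625), 2.4206905364990234) z [53.81 55.17 56.6 ]
t 10.1667 tcp [572.55  98.05  73.18] yaw_y -5.5899283190832465 tilt z [ 0.  0. -1.] | twist z -0.0 | delta mm [ 0.05  0.05 30.18] world [  0.05   0.05 -30.18] F [-0.35 -0.55 -0.68] w 61.44283651437197 0.0
T final cols x,y: [0.1 1.  0. ] [ 1.  -0.1  0. ]
```

It dropped in, with its top about 7 mm above the block. Close the fingers and press.

```bash
python3 -m creep '{"delta_pos":[[0,0,0],[0,0,0],[0,0,0],[0,0,0],[-0.001,-0.001,0.01],[0,0,0.008],[0,0,0.004],[0,0,0.001],[0,0,0]],"twist":[[0,0,0],[0,0,0],[0,0,0],[0,0,0],[0,0,0],[0,0,0],[0,0,0],[0,0,0],[0,0,0]]}' 0
python3 -m creep '{"delta_pos":[[0,0,0.001],[0,0,0.001],[0,0,0.001],[0,0,0.001],[0,0,0]],"twist":[[0,0,0],[0,0,0],[0,0,0],[0,0,0],[0,0,0]]}'
python3 -m creep '{"delta_pos":[[0,0,0.001],[0,0,0.001],[0,0,0]],"twist":[[0,0,0],[0,0,0],[0,0,0]]}'
```

```text
t: 10.92
ee_pos: [570.8, 97.1, 48.9]
orientation: [-2.326, -2.11, 0.002]
ft_force: [0.0, -0.1, 0.1]
width: 4.9
grasp_force: 0.0
t: 11.33
ee_pos: [571.5, 97.3, 46.1]
orientation: [2.327, 2.11, 0.001]
ft_force: [-0.6, -0.4, 2.2]
width: 0.8
grasp_force: 1.1
t: 11.58
ee_pos: [571.5, 97.2, 43.8]
orientation: [2.327, 2.11, 0.001]
ft_force: [0.1, 0.0, 3.8]
width: 0.5
grasp_force: 1.8
```

```bash
python3 -m creep '{"delta_pos":[[0,0,0.001],[0,0,0]],"twist":[[0,0,0],[0,0,0]]}'
python3 -m creep '{"delta_pos":[[0,0,0.001],[0,0,0]],"twist":[[0,0,0],[0,0,0]]}'
python3 -m creep '{"delta_pos":[[0,0,0.0005],[0,0,0]],"twist":[[0,0,0],[0,0,0]]}'
```

```text
t: 11.75
ee_pos: [571.6, 97.3, 42.8]
orientation: [2.327, 2.11, 0.001]
ft_force: [0.5, -0.2, 3.6]
width: 0.4
grasp_force: 1.7
t: 11.92
ee_pos: [571.6, 97.2, 42.3]
orientation: [2.327, 2.11, 0.001]
ft_force: [-0.7, -0.9, 10.0]
width: 0.5
grasp_force: 4.7
t: 12.08
ee_pos: [571.6, 97.2, 42.3]
orientation: [2.327, 2.11, 0.001]
ft_force: [-3.4, -0.2, 14.2]
width: 0.2
grasp_force: 7.1
```

It stops hard at about 42.3 mm (the 14 mm spacer).

```bash
python3 -m creep '{"delta_pos":[[0,0,0.0004],[0,0,0]],"twist":[[0,0,0],[0,0,0]]}'
python3 -m creep '{"delta_pos":[[0,0,0.0003],[0,0,0]],"twist":[[0,0,0],[0,0,0]]}'
```

```text
t: 12.25
ee_pos: [571.7, 97.2, 42.2]
orientation: [2.327, 2.11, 0.001]
ft_force: [-3.9, -0.4, 17.2]
width: 0.4
grasp_force: 9.0
t: 12.42
ee_pos: [571.6, 97.2, 42.2]
orientation: [2.327, 2.11, 0.001]
ft_force: [-5.8, -0.4, 20.4]
width: 0.4
grasp_force: 10.4
```

```bash
python3 -m creep '{"delta_pos":[[0,0,0],[0,0,0],[0,0,0],[0,0,0],[0,0,0],[0,0,0],[0,0,0],[0,0,0]],"twist":[[0,0,0],[0,0,0],[0,0,0],[0,0,0],[0,0,0],[0,0,0],[0,0,0],[0,0,0]]}'
python3 -m creep '{"delta_pos":[[0,0,-0.005],[0,0,-0.015],[0,0,-0.02],[0,-0.017,0],[0,-0.024,0],[0,-0.024,0],[0,-0.015,0],[-0.0004,-0.0074,0],[0,0,0],[0,0,0]],"twist":[[0,0,0],[0,0,0],[0,0,0],[0,0,0],[0,0,0],[0,0,0],[0,0,0],[0,0,0],[0,0,0],[0,0,0]]}' 0.65
python3 -c "
from h import *
disc(571.6,97.2,13,30,62)
disc(484.6,105.3)
plan([484.6,105.3,43])"
```

```text
t: 13.08
ee_pos: [571.7, 97.3, 42.2]
orientation: [2.327, 2.11, 0.001]
ft_force: [-5.3, -0.7, 20.0]
width: 0.7
grasp_force: 10.3
t: 13.92
ee_pos: [485.0, 105.4, 80.6]
orientation: [2.326, 2.111, 0.001]
ft_force: [1.0, 1.4, 0.2]
width: 56.6
grasp_force: 0.0
disc n 79 rect ((570.97021484375, 98.03851318359375), (24.822628021240234, 23.678531646728516), 44.10107421875) z [40.34 41.48 43.09]
disc n 169 rect ((483.666015625, 103.16740417480469), (34.653499603271484, 33.194236755371094), 60.62086486816406) z [53.77 55.16 56.62]
t 14.0167 tcp [485.72 105.38  80.67] yaw_y -5.592358106851537 tilt z [ 0.  0. -1.] | twist z -0.0 | delta mm [-0.19 -1.11 37.67] world [ -1.12  -0.08 -37.67] F [0.26 1.12 0.01] w 57.204353718327695 0.0
T final cols x,y: [0.1 1.  0. ] [ 1.  -0.1  0. ]
```

```bash
python3 -m creep '{"delta_pos":[[0,-0.0007,0.012],[0,0,0.013],[0,0,0.008],[0,0,0.0045],[0,0,0],[0,0,0]],"twist":[[0,0,0],[0,0,0],[0,0,0],[0,0,0],[0,0,0],[0,0,0]]}'
python3 -m creep '{"delta_pos":[[0,0,0],[0,0,0],[0,0,0],[0,0,0],[0,0,0]],"twist":[[0,0,0],[0,0,0],[0,0,0],[0,0,0],[0,0,0]]}' 0
python3 -c "
from h import *
plan([564.5,-1.3,43])"
```

```text
t: 14.52
ee_pos: [483.8, 105.3, 42.9]
orientation: [-2.327, -2.11, 0.0]
ft_force: [-0.1, 0.2, -0.7]
width: 56.9
grasp_force: 0.0
t: 14.93
ee_pos: [483.9, 105.4, 43.5]
orientation: [2.327, 2.11, 0.001]
ft_force: [-0.3, 0.1, 3.6]
width: 35.1
grasp_force: 30.0
t 14.9333 tcp [483.89 105.43  43.46] yaw_y -5.580700987450948 tilt z [ 0.  0. -1.] | twist z -0.0 | delta mm [-98.39  90.61   0.46] world [  80.61 -106.73   -0.46] F [-0.32  0.06  3.64] w 35.08429692290896 30.000828889897093
T final cols x,y: [0.1 1.  0. ] [ 1.  -0.1  0. ]
```

```bash
python3 -m creep '{"delta_pos":[[-0.0044,0.0036,0],[-0.008,0.0074,0],[-0.008,0.0074,0],[-0.008,0.0074,0],[-0.008,0.0074,0],[-0.008,0.0074,0],[-0.008,0.0074,0],[-0.008,0.0074,0],[-0.008,0.0074,0],[-0.008,0.0074,0],[-0.008,0.0074,0],[-0.008,0.0074,0],[-0.006,0.0056,0],[0,0,0],[0,0,0]],"twist":[[0,0,0],[0,0,0],[0,0,0],[0,0,0],[0,0,0],[0,0,0],[0,0,0],[0,0,0],[0,0,0],[0,0,0],[0,0,0],[0,0,0],[0,0,0],[0,0,0],[0,0,0]]}'
python3 -c "
from h import *
im=disc(564,-2)
cv2.imwrite('pics/d.png',cv2.resize(im[140:280,240:400,::-1],(685,600)))
plan([564.5,-1.3,43])"
```

```text
t: 16.18
ee_pos: [564.0, -1.8, 42.7]
orientation: [-2.328, -2.109, 0.001]
ft_force: [-0.5, -0.4, -1.9]
width: 35.1
grasp_force: 30.0
disc n 180 rect ((561.7330322265625, -3.7001380920410156), (51.318607330322266, 32.824867248535156), 7.217665672302246) z [53.25 54.35 55.82]
t 16.2333 tcp [563.66  -1.5   42.67] yaw_y -5.610326325382567 tilt z [-0.  0. -1.] | twist z -0.0 | delta mm [ 0.28  0.82 -0.33] world [0.84 0.2  0.33] F [ 0.49 -0.02 -1.16] w 35.00020983642501 29.99955250765197
T final cols x,y: [0.1 1.  0. ] [ 1.  -0.1  0. ]
```

View pics/d.png

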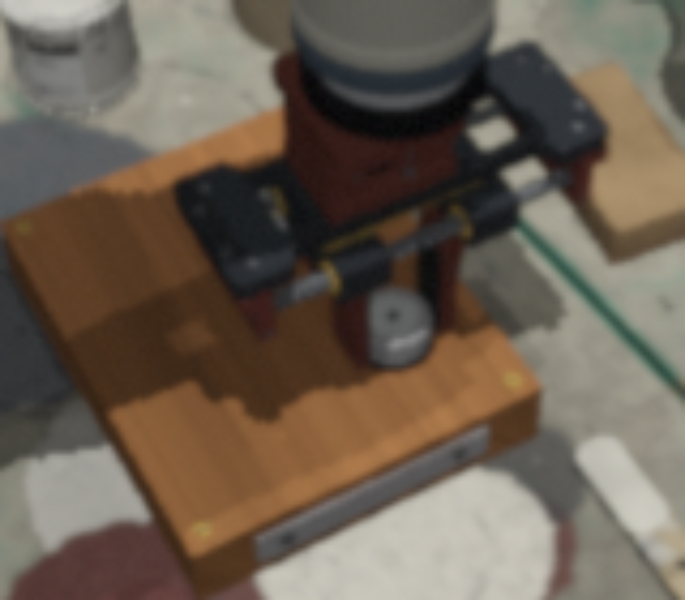

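The small weight at (398,328) covers the small pocket completely. Release it.

```bash
python3 -m creep '{"delta_pos":[[0,0,0],[0,0,0],[0,0,0],[0,0,-0.012],[0,0,-0.018],[0,0,0]],"twist":[[0,0,0],[0,0,0],[0,0,0],[0,0,0],[0,0,0],[0,0,0]]}' 0.6
python3 -c "
from h import *
disc(564,-1.5,25)
disc(564,-1.5,11,30,62)
plan([564.5,-1.3,50])"
```

```text
t: 16.73
ee_pos: [566.1, -1.2, 76.2]
orientation: [2.324, 2.109, 0.005]
ft_force: [1.0, -0.1, -0.6]
width: 52.6
grasp_force: 0.0
disc n 177 rect ((563.6388549804688, -2.1100807189941406), (34.67616653442383, 32.86042022705078), 80.05874633789062) z [45.65 46.74 47.99]
disc n 67 rect ((563.498291015625, -1.6545906066894531), (19.220380783081055, 20.009557723999023), 55.7804069519043) z [45.8  47.01 48.51]
t 16.8333 tcp [564.91  -1.28  74.17] yaw_y -5.574587438847333 tilt z [ 0. -0. -1.] | twist z -0.0 | delta mm [-0.06 -0.41 24.17] world [ -0.41  -0.02 -24.17] F [ 0.66 -0.36  0.13] w 52.982396788068286 0.0
T final cols x,y: [0.1 1.  0. ] [ 1.  -0.1  0. ]
```

```bash
python3 -m creep '{"delta_pos":[[0,0,0],[0,0,0],[0,0,0],[0,0,0],[0,0,0.01],[0,0,0.008],[0,0,0.004],[0,0,0.001],[0,0,0]],"twist":[[0,0,0],[0,0,0],[0,0,0],[0,0,0],[0,0,0],[0,0,0],[0,0,0],[0,0,0],[0,0,0]]}' 0
python3 -m creep '{"delta_pos":[[0,0,0.001],[0,0,0.001],[0,0,0.001],[0,0,0.001],[0,0,0]],"twist":[[0,0,0],[0,0,0],[0,0,0],[0,0,0],[0,0,0]]}'
python3 -m creep '{"delta_pos":[[0,0,0.001],[0,0,0.001],[0,0,0]],"twist":[[0,0,0],[0,0,0],[0,0,0]]}'
python3 -m creep '{"delta_pos":[[0,0,0.001],[0,0,0]],"twist":[[0,0,0],[0,0,0]]}'
```

```text
t: 17.58
ee_pos: [563.6, -1.4, 49.2]
orientation: [-2.326, -2.11, 0.002]
ft_force: [0.7, -1.0, -0.3]
width: 0.6
grasp_force: 0.0
t: 18.0
ee_pos: [564.4, -1.4, 46.4]
orientation: [2.327, 2.11, 0.001]
ft_force: [-1.0, 0.6, 3.0]
width: 0.6
grasp_force: 1.7
t: 18.25
ee_pos: [564.4, -1.4, 44.2]
orientation: [2.327, 2.11, 0.001]
ft_force: [0.1, -0.2, 2.8]
width: 0.3
grasp_force: 1.8
t: 18.42
ee_pos: [564.4, -1.4, 43.2]
orientation: [2.327, 2.11, 0.001]
ft_force: [-0.6, -0.5, 4.5]
width: 0.3
grasp_force: 2.0
```

```bash
python3 -m creep '{"delta_pos":[[0,0,0.0008],[0,0,0]],"twist":[[0,0,0],[0,0,0]]}'
python3 -m creep '{"delta_pos":[[0,0,0.0005],[0,0,0]],"twist":[[0,0,0],[0,0,0]]}'
```

```text
t: 18.58
ee_pos: [564.4, -1.4, 42.3]
orientation: [2.327, 2.11, 0.0]
ft_force: [0.2, 0.8, 4.3]
width: 0.4
grasp_force: 2.0
t: 18.75
ee_pos: [564.4, -1.4, 41.8]
orientation: [2.327, 2.11, 0.0]
ft_force: [0.7, -0.5, 4.7]
width: 0.6
grasp_force: 2.0
```

```bash
python3 -m creep '{"delta_pos":[[0,0,0.0007],[0,0,0]],"twist":[[0,0,0],[0,0,0]]}'
python3 -m creep '{"delta_pos":[[0,0,0.001],[0,0,0]],"twist":[[0,0,0],[0,0,0]]}'
python3 -m creep '{"delta_pos":[[0,0,0.001],[0,0,0]],"twist":[[0,0,0],[0,0,0]]}'
```

```text
t: 18.92
ee_pos: [564.4, -1.4, 41.1]
orientation: [2.327, 2.11, 0.001]
ft_force: [0.3, -1.2, 4.4]
width: 0.5
grasp_force: 1.9
t: 19.08
ee_pos: [564.4, -1.4, 40.0]
orientation: [2.327, 2.11, 0.001]
ft_force: [0.8, 0.6, 4.3]
width: 0.4
grasp_force: 1.7
t: 19.25
ee_pos: [564.4, -1.4, 39.0]
orientation: [2.327, 2.11, 0.001]
ft_force: [1.2, 0.4, 3.0]
width: 0.8
grasp_force: 1.6
```

```bash
python3 -m creep '{"delta_pos":[[0,0,0.0006],[0,0,0]],"twist":[[0,0,0],[0,0,0]]}'
python3 -m creep '{"delta_pos":[[0,0,0.0006],[0,0,0]],"twist":[[0,0,0],[0,0,0]]}'
python3 -m creep '{"delta_pos":[[0,0,0.0005],[0,0,0]],"twist":[[0,0,0],[0,0,0]]}'
```

```text
t: 19.42
ee_pos: [564.4, -1.4, 38.4]
orientation: [2.327, 2.11, 0.0]
ft_force: [1.9, 0.7, 3.5]
width: 0.3
grasp_force: 1.7
t: 19.58
ee_pos: [564.4, -1.4, 38.3]
orientation: [2.327, 2.11, 0.0]
ft_force: [-1.3, 0.7, 8.1]
width: 0.7
grasp_force: 4.4
t: 19.75
ee_pos: [564.5, -1.4, 38.3]
orientation: [2.327, 2.11, 0.001]
ft_force: [-1.8, 0.1, 13.5]
width: 0.6
grasp_force: 6.9
```

It stops hard at 38.3 mm (the 18 mm spacer).

```bash
python3 -m creep '{"delta_pos":[[0,0,0.0004],[0,0,0]],"twist":[[0,0,0],[0,0,0]]}'
python3 -m creep '{"delta_pos":[[0,0,0.0003],[0,0,0],[0,0,0],[0,0,0],[0,0,0],[0,0,0],[0,0,0],[0,0,0],[0,0,0],[0,0,0]],"twist":[[0,0,0],[0,0,0],[0,0,0],[0,0,0],[0,0,0],[0,0,0],[0,0,0],[0,0,0],[0,0,0],[0,0,0]]}'
```

```text
t: 19.92
ee_pos: [564.4, -1.4, 38.2]
orientation: [2.327, 2.11, 0.001]
ft_force: [-2.7, -0.1, 18.1]
width: 0.6
grasp_force: 8.8
t: 20.75
ee_pos: [564.5, -1.4, 38.2]
orientation: [2.327, 2.11, 0.001]
ft_force: [-3.7, 0.0, 21.2]
width: 0.3
grasp_force: 10.3
```

```bash
python3 -m creep '{"delta_pos":[[0,0,-0.005],[0,0,-0.015],[0,0,-0.03],[0,0,-0.035],[0,0,-0.035],[0,0,-0.035],[0.03,0,-0.02],[0.035,0,0],[0.035,0,0],[0.035,0,0],[0.035,0,0],[0.035,0,0],[0.035,0,0],[0.03,0,0],[0.015,0,0],[0,0,0],[0,0,0]],"twist":[[0,0,0],[0,0,0],[0,0,0],[0,0,0],[0,0,0],[0,0,0],[0,0,0],[0,0,0],[0,0,0],[0,0,0],[0,0,0],[0,0,0],[0,0,0],[0,0,0],[0,0,0],[0,0,0],[0,0,0]]}'
python3 -c "
from h import *
im=disc(571.6,97.2,13,30,62)
disc(571.6,97.2,13,30,62,'top')
disc(564.4,-1.4,11,30,62);disc(564.4,-1.4,11,30,62,'top')
im=get_image('scene')[0];cv2.imwrite('pics/e.png',cv2.resize(im[90:330,160:480,::-1],(800,600)))"
```

```text
t: 22.17
ee_pos: [591.1, 282.0, 210.7]
orientation: [-2.325, -2.112, 0.004]
ft_force: [0.3, -0.4, -0.1]
width: 0.4
grasp_force: 0.0
disc n 81 rect ((571.240966796875, 97.9717788696289), (24.63388442993164, 23.58558464050293), 56.364952087402344) z [40.4  41.6  42.75]
disc n 86 rect ((572.1753540039062, 96.64448547363281), (24.036903381347656, 24.324228286743164), 22.610244750976562) z [41.57 42.99 44.54]
disc n 66 rect ((564.5805053710938, -1.551854133605957), (19.528539657592773, 20.16448974609375), 36.54237747192383) z [36.58 37.73 39.19]
disc n 56 rect ((564.7103881835938, -1.3518199920654297), (18.836715698242188, 20.38601303100586), 46.52014923095703) z [37.74 39.2  41.45]
```

View pics/e.png

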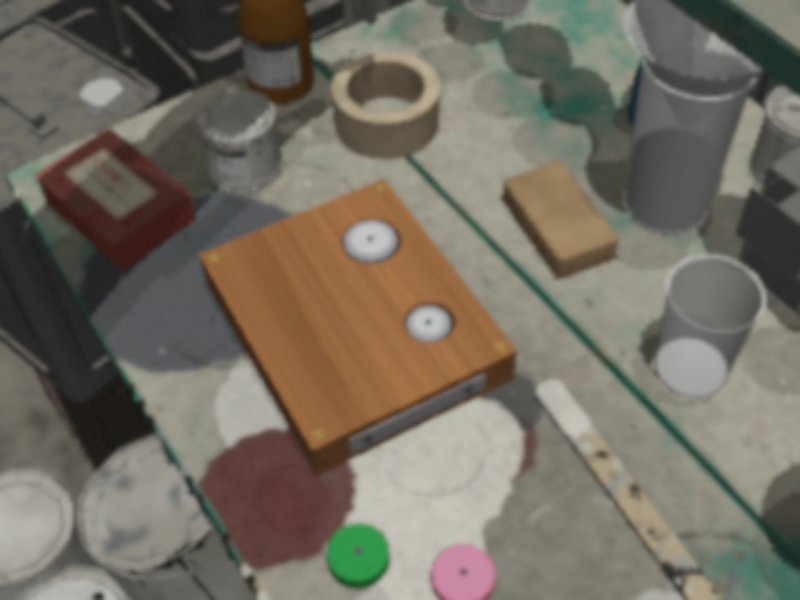

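Both weights are seated, large at (370,240) and small at (428,322). The stick lies flat at (550,390) to (700,590), the bystanders have not moved, and the arm is clear.

```bash
python3 -c "
from workcell import close_job
print(close_job())"
```

```text
the job is handed in; nothing more can be done
None
```

The job is done and handed in at about 22 s: the stick lies flat on the worktop, and first the large, then the small weight was slid into its own pocket and pressed to its hard stop (14 mm and 18 mm deep) with a steady 20 N push, with the four bystanders left where they stood.

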